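# Walk a glass-laden skid into its inspection bay and bolt it in

### The arm

A 6-joint arm with a two-finger parallel gripper is mounted at the origin on the work surface. World frame = base frame: x ahead of the robot, y to its left, z up, the work surface at z = 0. Lengths are in m, angles in rad, forces in N, time in s.
With the tool pointing down it reaches from about 0.3 to 0.775 m from the base axis. Payload 14.6 kg.
Tool frame: the origin (TCP) lies between the finger pads; the fingertips stand 8 mm ahead of it and the grasp point (between the pads) lies 11 mm behind it (ctrl.tip_reach is the distance from the TCP to the fingertips, in m); y points along the fingers, z is the direction in which the jaws open and shut, and the axes are right-handed (so a half turn about y gives the same grasp; the last joint's range is limited). The gripper opens to 94 mm and grips with 3 to 60 N. Pads are 16 mm wide; open, the fingers measure 119 mm over their backs; the gripper's body (75 mm by 177 mm) begins 78 mm behind the grasp point.
Start: joints at [-1.242, 0.3, 1.521, -0, 1.321, -0.067], TCP at [0.212, -0.507, 0.213] pointing down, gripper open.
Joint ranges: [-3.03, 3.03], [-0.79, 2.21], [0.23, 2.52], [-1.04, 4.18], [0, 3.07], [-2.55, 2.55]. Speed limits (rad/s): [2.22, 2.22, 2.57, 3.14, 3.14, 3.14].

### API

Orientations are given as [roll, pitch, yaw] about the fixed x, y, z axes, in that order (R = Rz(yaw) Ry(pitch) Rx(roll)).
In Python, from station import ctrl gives the robot as it stands.
- The arm moves only by the tool play_rows, never from a script. Its arguments are lists of equal length, an entry for each row: "twist": the turn, a rotation vector about the world's x, y, z as a fraction of full scale, a list of three; "travel": the shift along the world's x, y, z as a fraction of full scale, a list of three; "grip": the gripper's target within -1 to 1 (shut at 1, half-way at 0, fully open at -1). A call has 1 to 12 rows; each row shifts and turns the commanded pose from where the row before left it; what a row does not reach is not made up. Full scale, the value 1, is 5 cm for a shift and 90 degrees for a turn. A row lasts 1/10 s, in which the tool goes at most 50 mm and 8.59 degrees, less where a joint would pass 70% of its speed; a pose out of reach is approached as far as the arm can. A call with a number of a shift or a turn outside -1 to 1 is refused whole. A call with a gripper value outside its range is refused whole. The fingers move at their own pace and stop on an object; "force" is the grip in N (left out, the last holds). Time passes only in rows, so rows that do not move let the fingers close. It gives the time, the measured TCP pose, the force and the opening at its end, in the units of the state.
- ctrl.get_obs(): the state, without advancing time (a new reading comes with each control period).
- ctrl.camera(name): name is "scene" or "top" or "wrist"; returns a dict with "img" (480x640x3 uint8, red, green, blue), "vfov" (degrees; the focal length in pixels is half the picture's height over the tangent of half this angle, whatever the lens; pixels are square), "cx", "cy" (the principal point, pixels), "rvec" (rotation vector, rad) and "tvec" (3), from world to camera coordinates, as OpenCV has them. Camera axes: x right, y down, z forward; pixel columns grow to the right and rows downward; lengths in m; the calibration is good to about 2 mm. A picture is of the moment at which its call begins. There is no depth.
- ctrl.hand_in(): hands the job in, once; it reports no verdict.
Trained networks look in a picture, given as the dict that the camera call returned (one of the last four; its "shot" number tells which), for a name from the list of things; names that differ only in an ending like _2 or _b are one class to them, and where a whole thing is asked for, a point or a joint stands for the part that bears it (a point fixed in the world has none). Each returns a list of dicts, best first, with "confidence" (0 to 1); they miss things now and then, are a little off and sometimes report something else, mostly with a low value. They report only what shows in the picture. A call takes as long as a camera call.
- ctrl.boxes_of(name, picture): "point" ([column, row] in pixels, amid what is visible of it).
- ctrl.trace(name, picture): "pixels" (480x640 bool, what is visible of it) and "point" ([column, row] in pixels, amid what is visible of it).
The state is a dict: "time_s": time; "qpos": joint angles; "joint_vel": joint speeds; "tau": joint torques, N m; "ee_pos": TCP position; "eef_rot": TCP orientation; "force": force on the tool from outside, world axes, zero at the start; "moment": the same for the moment, N m; "grip_width": finger opening in m.
Only numpy, scipy, OpenCV 4.12 (cv2) and the standard library are available. Lean on these libraries where they do the work, as an engineer would, in place of code of your own. Each camera call takes 0.05 s, during which the arm holds its last target.

### The job

Walk the heavy skid of glass away from the robot into its bay by pushing the rear ends of its two side runners in turn, keeping it on the bench and within about 15 degrees of square to the bay. Finish with a firm but gentle push on the left runner and then one on the right, so that first the left and then the right beds hard against its stop pad, and then slide the bolt fully across behind the right runner. Never touch the glass, never push hard, and leave the other things on the bench where they are.

Things in the scene. Friction and masses are not known exactly. Their poses are not given: they have to be found in the camera images.
- skid: Heavy skid, about 1.25 kg (varies; pushing one corner along takes 3 to 11 N). Plywood base 130 (x) x 220 (y) x 18 mm; along each side a pale wooden runner 130 x 40 mm, top 44 mm above the bench, glass between them. Origin: centre of underside; +x the way to travel, +y left. Runner ends: front x = +65, rear (push here) x = -65 mm. Pushed at one rear corner, it mostly pivots about the other.
- glass: Stack of glass plates fixed on the skid: 140 (x) x 112 (y) x 20 mm, 18 to 38 mm above the bench. Origin 18 mm above the skid's, same axes; it spans x = -85 to +55 mm, y = -56 to +56 mm, so between the runners it sticks out 20 mm behind their rear ends. Fragile: the robot must not touch it.
- corner_left (a point): Push point: centre of the left runner's rear end face, 25 mm above the bench, at x = -65, y = +90 mm in the skid's frame. The face is 40 mm wide (y = 70 to 110 mm) and reaches from the bench to 44 mm above it.
- corner_right (a point): Push point: the same on the right runner, at x = -65, y = -90 mm in the skid's frame.
- bay: The bay, fixed to the bench: a dark steel beam across its far end carrying two stop pads, and an aluminium guide on each side (36 mm high, inner faces at y = +-130 mm, x = -22 to +87 mm, flared mouth). Origin on the bench where the skid's origin is when home; +x the way the skid travels; at home the axes match, so each rear corner point is then at x = -65 mm in this frame.
- pad_left: Left stop pad, rigid black block 40 mm wide, 30 mm high. Origin: centre of its front face, at x = +65, y = +90, z = 22 mm in the bay's frame. The left runner's front end must bed on it with over 2 N: push level until the force is 14 to 20 N above that of sliding (pressing down as well only adds friction); poses are not fine enough to tell. Never push the skid with more than 40 N.
- pad_right: Right stop pad, the same at x = +65, y = -90, z = 22 mm in the bay's frame.
- bolt (a joint): Travel of the steel slide bolt right of the bay's mouth, m: 0 drawn back, 0.060 fully across (dead stop). Slides along the bay's +y with about 3 N and stays where left. Bar 16 x 16 mm, centred at x = -77 mm in the bay's frame, 20 mm above the bench; its tip goes from y = -145 to -85 mm, passing 4 mm behind the right runner's rear face when the skid is home.
- bolt_knob (a point): On the axis of the bolt's upright round knob, 60 mm above the bench; it moves with the bolt, at x = -77, y = -235 mm + travel in the bay's frame. Stem 18 mm in diameter from 28 to 60 mm above the bench, black cap 22 mm in diameter from there to 68 mm. Push it from its outer side or grip it from above. The staples over the bar are 35 mm high, y = -202 to -162 mm.
- tape_roll: Bystander: clear roll of packing tape, 90 mm across, 30 mm high, beside the left guide. Origin: centre of the underside.
- tape_measure: Bystander: grey tape measure case 65 x 35 x 60 mm beyond the bay. Origin: underside.
- hammer: Bystander: hammer lying on the bench at the left. Origin: underside.
- suction_lifter: Bystander: round suction lifter, 110 mm across, 77 mm high, at the right. Origin: centre of the underside.
- corner_guard: Bystander: black plastic corner guard 60 x 60 x 34 mm, right of the bay beside its end beam. Origin: centre of the underside.
- cleaner: Bystander: white bottle 64 mm across, 160 mm tall, far right. Origin: centre of the underside.
- marker: Bystander: black marker pen, 14 mm thick and 120 mm long, lying beyond the bay. Origin: underside, middle.

How it is judged:
By the outcome, as a careful person would: the job done as asked, in the order asked, and still so for the second after the job is handed in, with the robot touching nothing.
It also fails if it takes over 72 s, if anything falls off the work surface, if the arm or the gripper's body presses on something with over 40 N, if the wrist force passes 120 N, or if a joint passes its speed limit or range.

## Working session

There is one attempt and no reset: what is moved stays moved. The work goes in short steps, Python scripts to look and compute and a tool call to move; the robot and the scene stay as the last step left them, time stands still between calls to the robot, and variables do not carry over. Pictures are saved under pics/ and viewed, and the job is handed in when it is done.

Besides the shell and the picture viewer there is one more tool, called as a command line: name --argument value ..., lists and objects as JSON in quotes. play_rows: Moves the arm, as the interface text tells. Its arguments: {"type":"object","properties":{"twist":{"type":"array"},"travel":{"type":"array"},"grip":{"type":"array"},"force":{"type":"number"}},"required":["twist","travel","grip"]}

```bash
ls; mkdir -p pics; python3 - <<'E'
from station import ctrl
import cv2
print(ctrl.get_obs(), ctrl.tip_reach)
for n in ["scene","top","wrist"]:
    p=ctrl.camera(n); cv2.imwrite(f"pics/{n}0.png",p["img"][:,:,::-1]); print(n,p["vfov"],p["cx"],p["cy"],p["rvec"],p["tvec"],p["shot"])
E
```

```text
pics
{'time_s': 0.0, 'qpos': array([-1.24159104e+00,  3.00492484e-01,  1.52156337e+00,  2.64261993e-05,
        1.32069057e+00, -6.65758980e-02]), 'joint_vel': array([-5.12021402e-05, -1.40300245e-03, -1.67480473e-04,  7.28268116e-04,
       -2.10202937e-04,  3.04511338e-06]), 'tau': array([-2.66621682e-04, -5.31802154e+01, -3.52730334e+01,  7.08201667e-02,
        2.44173309e-02, -7.58216947e-05]), 'ee_pos': array([ 0.21197774, -0.50724476,  0.21288208]), 'eef_rot': array([-1.57194584e+00,  1.02296695e-04, -2.74581808e+00]), 'force': array([ 0.45998942,  0.13281477, -0.18696509]), 'moment': array([ 0.03576625, -0.01895533,  0.03056368]), 'grip_width': 0.09428515397676432} 0.008
scene 44.20508233976073 335.4261535371913 238.84698460912716 [ 0.7536431   2.44633695 -1.25906608] [ 0.50374155 -0.09681515  1.58644769] 1
top 44.687855922038054 323.577332206016 248.56062089735263 [ 2.19406413 -2.20524817  0.07115434] [-0.02879432  0.59035573  1.5865149 ] 2
wrist 71.2047121658447 323.33378058421187 237.96943832305965 [-2.4332805   1.62030302  0.20926461] [-0.54893141 -0.0263705   0.39147747] 3
```

View pics/scene0.png

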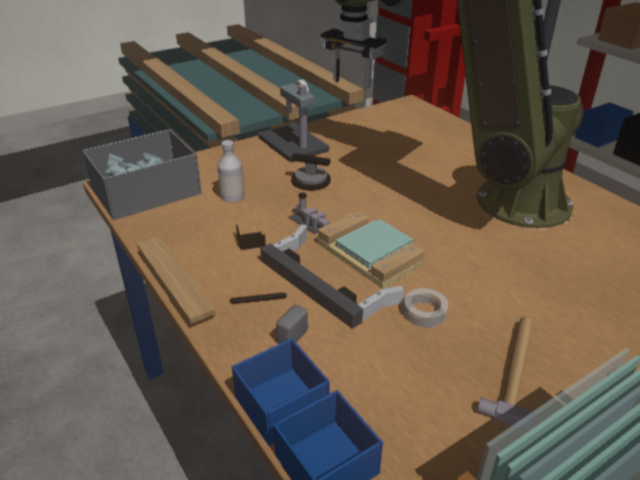

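View pics/top0.png

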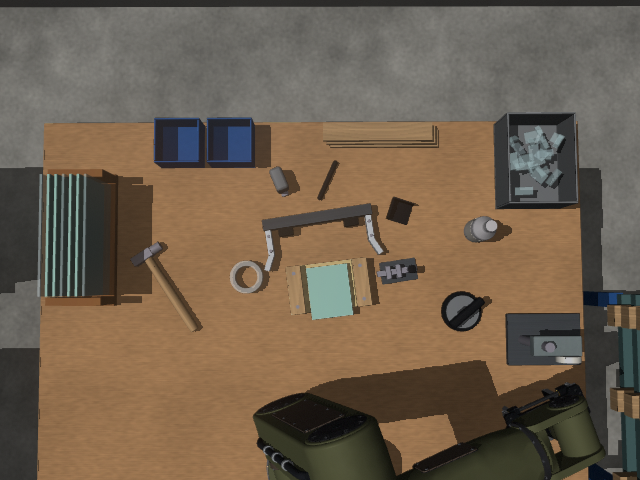

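View pics/wrist0.png

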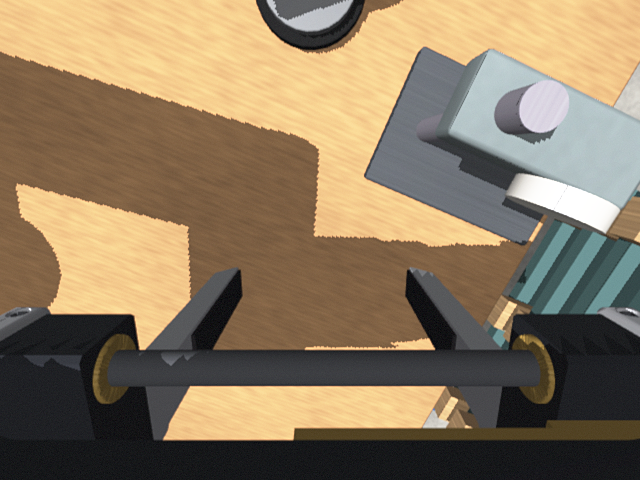

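```bash
cat > h.py <<'E'
import numpy as np, cv2
from station import ctrl
def K(p):
    f=240/np.tan(np.radians(p["vfov"])/2); return np.array([[f,0,p["cx"]],[0,f,p["cy"]],[0,0,1.]])
def proj(p,X):
    return cv2.projectPoints(np.asarray(X,float).reshape(-1,3),np.asarray(p["rvec"],float),np.asarray(p["tvec"],float),K(p),None)[0][:,0]
def onplane(p,uv,z):
    R=cv2.Rodrigues(np.asarray(p["rvec"],float))[0]; t=np.asarray(p["tvec"],float)
    c=-R.T@t; d=R.T@np.linalg.inv(K(p))@np.array([uv[0],uv[1],1.]); return c+d*(z-c[2])/d[2]
def crop(p,name,x0,y0,x1,y1,s):
    im=cv2.resize(p["img"][y0:y1,x0:x1,::-1],None,fx=s,fy=s,interpolation=cv2.INTER_CUBIC); cv2.imwrite(f"pics/{name}.png",im)
def mask_poly(p,m):
    pass
E
python3 - <<'E'
from h import *
p=ctrl.camera("top"); crop(p,"t1",220,190,440,340,3.6)
s=ctrl.camera("scene"); crop(s,"s1",230,180,460,340,3.4)
for n in ["skid","glass","bay","bolt","bolt_knob","corner_left","corner_right","pad_left","pad_right"]:
  for q,nm in((p,"top"),(s,"scene")):
    try:
        r=ctrl.trace(n,q)
        for e in r[:2]:
            ys,xs=np.where(e["pixels"]); print(n,nm,round(e["confidence"],2),np.round(e["point"],1),len(xs), xs.min(),xs.max(),ys.min(),ys.max())
    except Exception as ex: print(n,nm,ex)
for z in (0,.044): print(onplane(p,(332,288),z))
print(ctrl.get_obs()["time_s"])
E
```

```text
skid top 0.74 [329.3 285.9] 4195 286 371 257 319
skid scene 0.74 [372.  246.5] 4772 319 423 211 286
skid scene 0.34 [351.  293.4] 141 339 356 287 301
glass top 0.71 [326.4 286.6] 4313 286 371 257 319
glass top 0.65 [328.4 291.1] 2250 305 353 263 319
glass scene 0.59 [373.5 242.9] 2067 335 412 219 266
bay top 0.84 [342.2 225. ] 2866 262 417 205 282
bay scene 0.94 [313.1 282.8] 4750 260 403 192 327
bay scene 0.52 [372.5 248.8] 4825 318 424 210 287
bolt top 0.69 [328.1 288.5] 4122 287 371 258 318
bolt top 0.66 [402.5 270.9] 141 378 415 266 275
bolt scene 0.64 [298.9 207.4] 259 296 327 192 225
bolt_knob top 0.6 [405.2 268.5] 145 377 416 265 276
bolt_knob top 0.59 [328.6 287. ] 4231 286 371 258 320
bolt_knob scene 0.78 [303.5 209.8] 278 296 328 192 225
corner_left top 0.64 [330.6 289.5] 4154 286 371 258 319
corner_left scene 0.8 [372.1 248.2] 4774 319 423 211 287
corner_right scene 0.8 [373.8 245.5] 4860 317 424 211 287
corner_right scene 0.23 [290.1 320.9] 933 276 308 305 342
pad_left top 0.72 [327.8 284.6] 4346 286 371 256 319
pad_left top 0.68 [284.  233.4] 128 278 293 227 236
pad_left scene 0.62 [345.6 288.2] 107 339 355 287 299
pad_right scene 0.64 [291.2 253.3] 104 284 299 248 261
pad_right scene 0.52 [370.7 245.2] 4947 317 424 210 287
[ 0.48184881 -0.05465581  0.        ]
[ 0.48246513 -0.05354189  0.044     ]
1.15
```

```bash
ls pics
```

```text
s1.png
scene0.png
t1.png
top0.png
wrist0.png
```

View pics/t1.png

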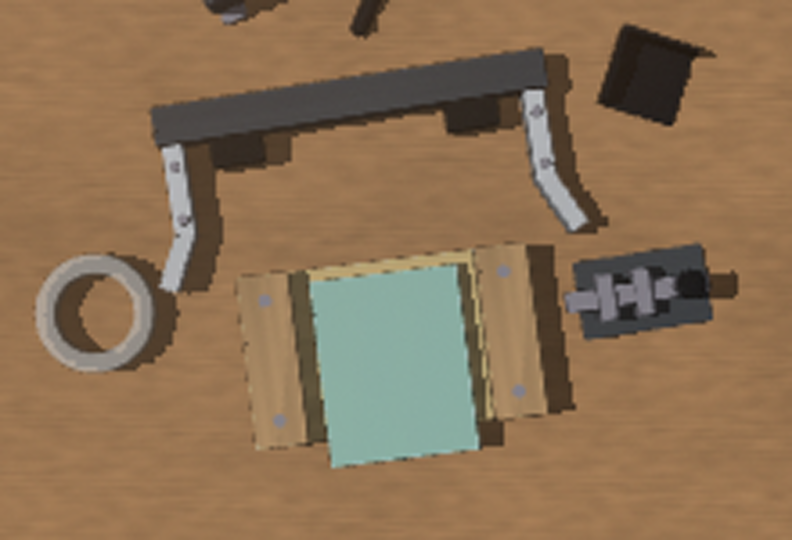

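View pics/s1.png

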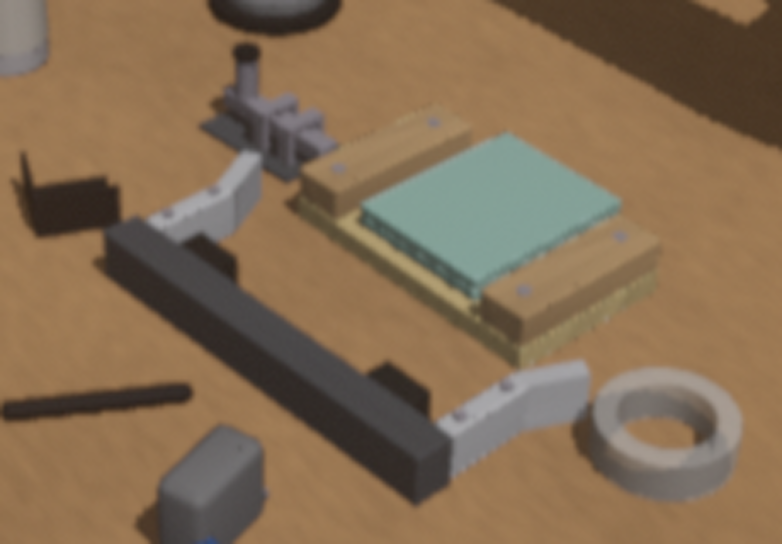

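```bash
cat >> h.py <<'E'
from scipy.optimize import least_squares
def fit(obs,x0=(.48,-.05,.1)):
    """obs: list of (picture, uv, local xyz)"""
    def f(q):
        c,s=np.cos(q[2]),np.sin(q[2]); out=[]
        for p,uv,L in obs:
            X=[q[0]+c*L[0]-s*L[1],q[1]+s*L[0]+c*L[1],L[2]]
            out.append(proj(p,[X])[0]-uv)
        return np.concatenate(out)
    r=least_squares(f,x0,loss="soft_l1"); return r.x,r.fun.reshape(-1,2)
def W(q,x,y):
    c,s=np.cos(q[2]),np.sin(q[2]); return np.array([q[0]+c*x-s*y,q[1]+s*x+c*y])
E
cat > pose0.py <<'E'
from h import *
p=ctrl.camera("top"); s=ctrl.camera("scene")
T=lambda u,v:(220+u/3.6-.36,190+v/3.6-.36); S=lambda u,v:(230+u/3.4-.35,180+v/3.4-.35)
z=.044;a,b,l=.11,.07,.065
sk=[(p,T(236,276),(l,a,z)),(p,T(257,450),(-l,a,z)),(p,T(305,443),(-l,b,z)),(p,T(288,272),(l,b,z)),
(p,T(474,249),(l,-b,z)),(p,T(524,244),(l,-a,z)),(p,T(548,412),(-l,-a,z)),(p,T(497,418),(-l,-b,z))]
sk2=[(s,S(482,297),(l,b,z)),(s,S(522,318),(l,a,z)),(s,S(658,243),(-l,a,z)),(s,S(620,220),(-l,b,z)),
(s,S(347,190),(l,-b,z)),(s,S(302,172),(l,-a,z)),(s,S(432,103),(-l,-a,z)),(s,S(472,125),(-l,-b,z))]
for o in (sk,sk2,sk+sk2):
    q,r=fit(o); print("skid",np.round(q,4),np.degrees(q[2]).round(2)); print(np.round(r,1).tolist())
g=.036;zp=.037
ba=[(p,T(184,145),(.087,.13,g)),(p,T(194,232),(-.022,.13,g)),(p,T(521,92),(.087,-.13,g)),(p,T(539,168),(-.022,-.13,g)),
(p,T(217,167),(.065,.11,zp)),(p,T(265,160),(.065,.07,zp)),(p,T(448,132),(.065,-.07,zp)),(p,T(498,126),(.065,-.11,zp))]
ba2=[(s,S(390,362),(.065,.07,zp)),(s,S(430,390),(.065,.11,zp)),(s,S(205,236),(.065,-.11,zp)),(s,S(237,260),(.065,-.07,zp))]
for o in (ba,ba2,ba+ba2):
    q,r=fit(o,(.55,-.05,.1)); print("bay",np.round(q,4),np.degrees(q[2]).round(2)); print(np.round(r,1).tolist())
E
python3 pose0.py
```

```text
skid [ 0.4891 -0.0438  0.1175] 6.73
[[-0.4, 0.2], [-0.4, 0.1], [1.1, 0.2], [-0.1, -0.5], [-0.1, -0.4], [0.7, -0.9], [0.1, 0.5], [-0.5, 0.7]]
skid [ 0.4884 -0.042   0.1145] 6.56
[[-0.7, -1.7], [0.6, 1.0], [1.6, -0.3], [-0.4, -1.5], [-3.2, 1.4], [-1.0, -0.8], [1.1, 0.4], [0.6, 0.7]]
skid [ 0.4887 -0.0431  0.1159] 6.64
[[-0.6, 0.3], [-0.7, 0.2], [0.8, 0.3], [-0.3, -0.3], [-0.3, -0.2], [0.5, -0.6], [-0.1, 0.7], [-0.8, 0.9], [-1.0, -1.9], [0.3, 0.8], [1.2, -0.6], [-0.8, -1.7], [-3.5, 1.2], [-1.4, -1.0], [0.7, 0.2], [0.2, 0.5]]
bay [ 0.5754 -0.0268  0.1399] 8.01
[[-1.0, -1.1], [1.9, 14.5], [0.1, -0.1], [1.1, 18.4], [-1.7, -0.3], [-0.4, -0.5], [-0.2, -0.1], [0.5, -0.5]]
bay [ 0.5752 -0.0262  0.1476] 8.45
[[-0.7, -0.1], [1.1, 1.0], [-1.3, -0.9], [0.7, -0.1]]
bay [ 0.5752 -0.0266  0.1418] 8.13
[[-1.1, -0.9], [1.8, 14.7], [-0.0, -0.1], [1.0, 18.4], [-1.8, -0.1], [-0.6, -0.3], [-0.3, -0.1], [0.3, -0.5], [-1.1, -0.2], [0.6, 0.9], [-1.3, -1.2], [0.7, -0.3]]
```

play_rows --twist '[[0, 0, -0.08], [0, 0, -0.081], [0, 0, 0], [0, 0, 0], [0, 0, 0], [0, 0, 0], [0, 0, 0], [0, 0, 0], [0, 0, 0], [0, 0, 0], [0, 0, 0]]' --travel '[[0.44, 0.808, 0], [0.44, 0.808, 0], [0.44, 0.808, 0], [0.44, 0.808, 0], [0.44, 0.808, 0], [0.44, 0.808, 0], [0.44, 0.808, 0], [0.44, 0.808, 0], [0.44, 0.808, 0], [0, 0, 0], [0, 0, 0]]' --grip '[1, 1, 1, 1, 1, 1, 1, 1, 1, 1, 1]' --force 20

```text
time_s: 2.35
ee_pos: [0.4103, -0.1433, 0.2135]
eef_rot: [-1.571, -0.0, -2.996]
force: [-0.5, -0.5, -0.5]
grip_width: 0.0096
```

play_rows --twist '[[0, 0, 0], [0, 0, 0], [0, 0, 0], [0, 0, 0], [0, 0, 0], [0, 0, 0], [0, 0, 0]]' --travel '[[0, 0, -0.9], [0, 0, -0.9], [0, 0, -0.9], [0, 0, -0.6], [0, 0, -0.38], [0, 0, 0], [0, 0, 0]]' --grip '[1, 1, 1, 1, 1, 1, 1]'

```text
time_s: 3.05
ee_pos: [0.41, -0.1448, 0.03]
eef_rot: [-1.571, 0.0, -3.0]
force: [0.3, 0.4, -0.0]
grip_width: 0.0004
```

```bash
python3 - <<'E'
from h import *
s=ctrl.camera("scene");crop(s,"s2",230,130,460,300,3.4)
w=ctrl.camera("wrist");cv2.imwrite("pics/w2.png",w["img"][:,:,::-1])
o=ctrl.get_obs();print(o["ee_pos"],o["force"],o["grip_width"])
E
```

```text
[ 0.41054576 -0.14465495  0.03066869] [ 0.06741078 -0.85917355  1.22250716] 0.0007611635235969926
```

View pics/s2.png

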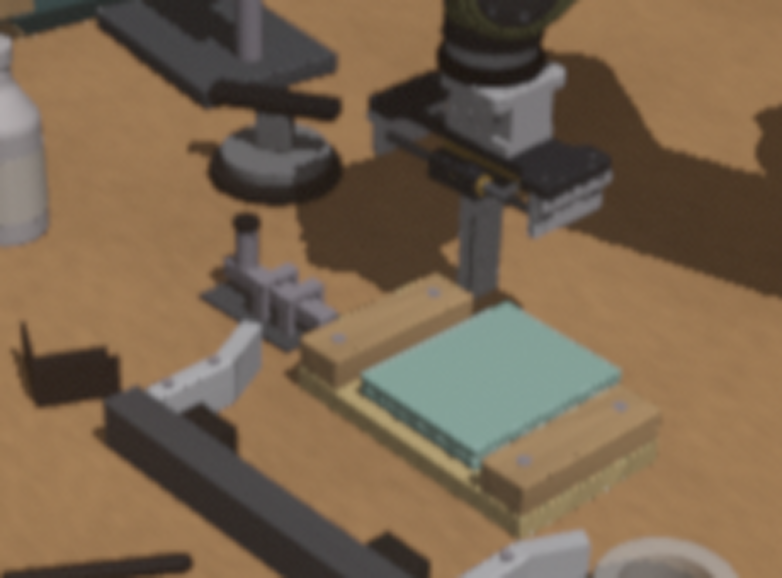

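View pics/w2.png

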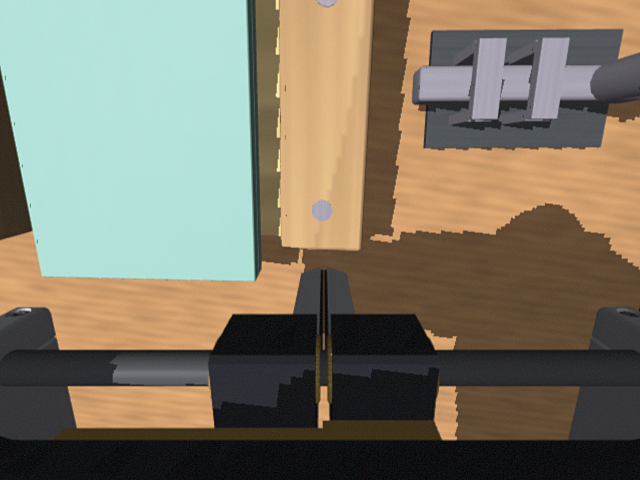

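play_rows --twist '[[0, 0, 0], [0, 0, 0], [0, 0, 0], [0, 0, 0], [0, 0, 0], [0, 0, 0], [0, 0, 0], [0, 0, 0]]' --travel '[[0.06, 0.0085, 0], [0.06, 0.0085, 0], [0.06, 0.0085, 0], [0.06, 0.0085, 0], [0.06, 0.0085, 0], [0.04, 0.006, 0], [0.04, 0.006, 0], [0.04, 0.006, 0]]' --grip '[1, 1, 1, 1, 1, 1, 1, 1]'

```text
time_s: 3.95
ee_pos: [0.4304, -0.1413, 0.0294]
eef_rot: [-1.57, -0.002, -2.999]
force: [-8.3, -6.6, 6.1]
grip_width: 0.0003
```

play_rows --twist '[[0, 0, 0], [0, 0, 0], [0, 0, 0], [0, 0, 0]]' --travel '[[0.06, 0.0085, 0], [0.06, 0.0085, 0], [0.06, 0.0085, 0], [0.06, 0.0085, 0]]' --grip '[1, 1, 1, 1]'

```text
time_s: 4.35
ee_pos: [0.4423, -0.1396, 0.0294]
eef_rot: [-1.571, -0.002, -2.998]
force: [-10.5, -6.6, 5.7]
grip_width: 0.0004
```

```bash
python3 - <<'E'
from h import *
o=ctrl.get_obs();print(o["ee_pos"],o["force"],o["moment"])
p=ctrl.camera("top"); crop(p,"t3",220,190,440,340,3.6)
o=ctrl.get_obs();print(o["ee_pos"],o["force"],o["moment"])
E
```

```text
[ 0.4422859  -0.13963949  0.02935909] [-10.47559029  -6.59325959   5.70709369] [-1.2397019   1.65887946  0.0285534 ]
[ 0.44272817 -0.13957326  0.02940124] [-6.36022594 -5.78276178  3.41235741] [-0.99550644  1.18565804 -0.00974946]
```

View pics/t3.png

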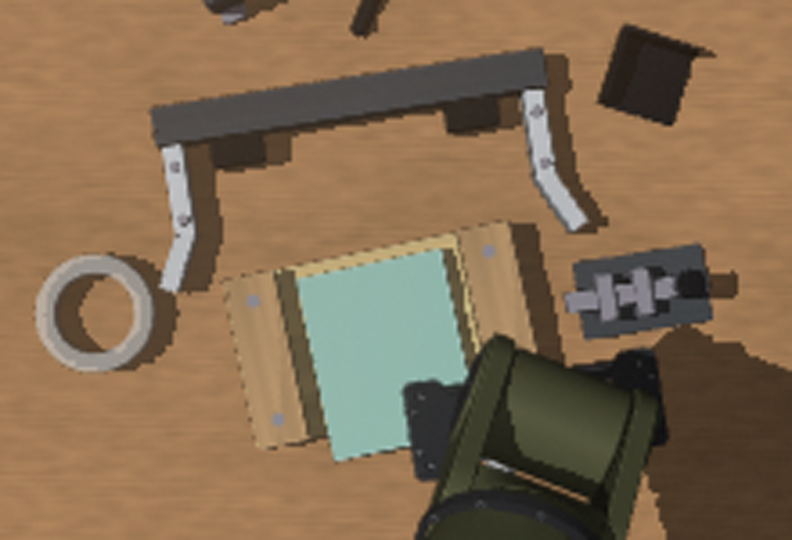

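play_rows --twist '[[0, 0, 0], [0, 0, 0], [0, 0, 0], [0, 0, 0], [0, 0, 0], [0, 0, 0], [0, 0, 0], [0, 0, 0], [0, 0, 0], [0, 0, 0], [0, 0, 0], [0, 0, 0]]' --travel '[[-0.3, -0.043, 0], [-0.7, -0.1, 0], [-0.13, 0.905, 0], [-0.13, 0.905, 0], [-0.13, 0.905, 0], [-0.13, 0.905, 0], [0, 0, 0], [0.3, 0.043, 0], [0.2, 0.029, 0], [0.06, 0.0085, 0], [0.06, 0.0085, 0], [0.06, 0.0085, 0]]' --grip '[1, 1, 1, 1, 1, 1, 1, 1, 1, 1, 1, 1]'

```text
time_s: 5.6
ee_pos: [0.4009, 0.0392, 0.0293]
eef_rot: [-1.571, -0.001, -2.999]
force: [0.2, 1.4, -0.8]
grip_width: 0.0004
```

play_rows --twist '[[0, 0, 0], [0, 0, 0], [0, 0, 0], [0, 0, 0], [0, 0, 0], [0, 0, 0], [0, 0, 0]]' --travel '[[0.06, 0.0085, 0], [0.06, 0.0085, 0], [0.06, 0.0085, 0], [0.06, 0.0085, 0], [0.06, 0.0085, 0], [0.06, 0.0085, 0], [0.06, 0.0085, 0]]' --grip '[1, 1, 1, 1, 1, 1, 1]'

```text
time_s: 6.3
ee_pos: [0.4204, 0.0429, 0.029]
eef_rot: [-1.572, -0.004, -2.999]
force: [-11.4, 4.1, 6.9]
grip_width: 0.0007
```

play_rows --twist '[[0, 0, 0], [0, 0, 0], [0, 0, 0], [0, 0, 0], [0, 0, 0], [0, 0, 0], [0, 0, 0], [0, 0, 0]]' --travel '[[0.06, 0.0085, 0], [0.06, 0.0085, 0], [0.06, 0.0085, 0], [0.06, 0.0085, 0], [0.06, 0.0085, 0], [0.06, 0.0085, 0], [0.06, 0.0085, 0], [0.04, 0.0055, 0]]' --grip '[1, 1, 1, 1, 1, 1, 1, 1]'

```text
time_s: 7.1
ee_pos: [0.4437, 0.0461, 0.029]
eef_rot: [-1.572, -0.004, -2.999]
force: [-9.2, 4.0, 4.0]
grip_width: 0.0003
```

```bash
python3 - <<'E'
from h import *
p=ctrl.camera("top"); crop(p,"t4",220,190,440,340,3.6)
s=ctrl.camera("scene"); crop(s,"s4",230,180,460,340,3.4)
o=ctrl.get_obs();print(o["ee_pos"],o["force"],o["moment"])
E
```

```text
[0.44393999 0.0461087  0.02899479] [-6.28505012  3.58533613  0.78807554] [0.71314351 1.0207117  0.01410588]
```

View pics/t4.png

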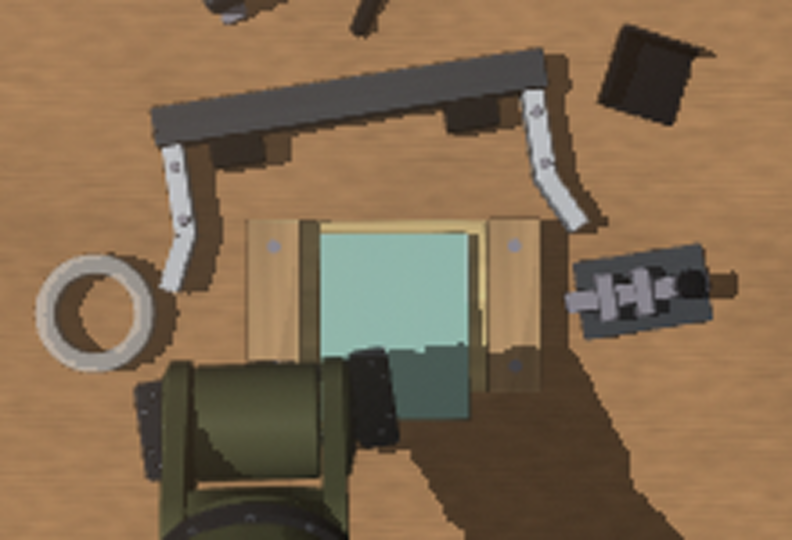

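View pics/s4.png

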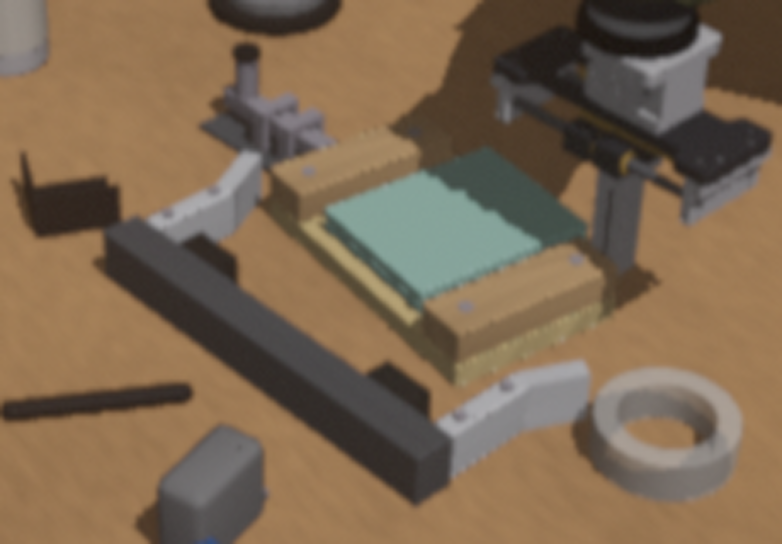

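```bash
cat >> h.py <<'E'
BAY=np.array([.5752,-.0266,.1425])
def toB(w):
    c,s=np.cos(BAY[2]),np.sin(BAY[2]); d=np.asarray(w)[:2]-BAY[:2]; return np.array([c*d[0]+s*d[1],-s*d[0]+c*d[1]])
def skid(p,pts):
    """pts: list of (u,v in 3.6 crop at 220,190, 'LFo' etc)"""
    m={'F':.065,'R':-.065}
    obs=[(p,(220+u/3.6-.36,190+v/3.6-.36),(m[k[1]],(1 if k[0]=='L' else -1)*(.11 if k[2]=='o' else .07),.044)) for u,v,k in pts]
    q,r=fit(obs); print("skid world",q.round(4),"rms",np.abs(r).max().round(1))
    b=toB(q); print("in bay mm",(b*1000).round(1),"yaw rel",np.degrees(q[2]-BAY[2]).round(1))
    for n,x,y in(("cornL",-.065,.09),("cornR",-.065,-.09),("FLo",.065,.11),("FRo",.065,-.11)): print(n,(toB(W(q,x,y))*1000).round(1),W(q,x,y).round(4))
    return q
E
python3 - <<'E'
from h import *
p=ctrl.camera("top")
skid(p,[(247,219,'LFo'),(300,219,'LFi'),(487,219,'RFi'),(540,219,'RFo'),(540,391,'RRo'),(488,391,'RRi')])
print(toB(ctrl.get_obs()["ee_pos"]))
print((toB(onplane(p,(220+570/3.6,190+230/3.6),.036))*1000).round(1),(toB(onplane(p,(220+180/3.6,190+292/3.6),.036))*1000).round(1))
E
```

```text
skid world [ 0.5189 -0.0456 -0.0028] rms 0.4
in bay mm [-58.4 -10.8] yaw rel -8.3
cornL [-109.7   87.6] [0.4542 0.0445]
cornR [-135.8  -90.5] [ 0.4537 -0.1355]
FLo [21.8 88.6] [0.5842 0.0642]
FRo [ -10.  -129.1] [ 0.5836 -0.1558]
[-0.1196299   0.09060489]
[ -23.  -151.6] [-26.  145.3]
```

play_rows --twist '[[0, 0, 0], [0, 0, 0], [0, 0, 0], [0, 0, 0], [0, 0, 0], [0, 0, 0], [0, 0, 0], [0, 0, 0], [0, 0, 0], [0, 0, 0], [0, 0, 0], [0, 0, 0]]' --travel '[[-0.3, -0.043, 0], [-0.79, -0.113, 0], [0.129, -0.896, 0], [0.129, -0.896, 0], [0.129, -0.896, 0], [0.129, -0.896, 0], [0, 0, 0], [0.25, 0.036, 0], [0.18, 0.026, 0], [0.06, 0.0085, 0], [0.06, 0.0085, 0], [0.06, 0.0085, 0]]' --grip '[1, 1, 1, 1, 1, 1, 1, 1, 1, 1, 1, 1]'

```text
time_s: 8.45
ee_pos: [0.4461, -0.1363, 0.0293]
eef_rot: [-1.571, -0.003, -2.997]
force: [-9.4, -7.0, 5.5]
grip_width: 0.0003
```

```bash
python3 - <<'E'
from h import *
o=ctrl.get_obs();print(o["time_s"],o["ee_pos"],o["force"],toB(o["ee_pos"]))
E
```

```text
8.45 [ 0.44608616 -0.13631801  0.0293049 ] [-9.41108785 -6.9508788   5.49293838] [-0.14338711 -0.09026939]
```

play_rows --twist '[[0, 0, 0], [0, 0, 0], [0, 0, 0], [0, 0, 0], [0, 0, 0], [0, 0, 0], [0, 0, 0], [0, 0, 0], [0, 0, 0], [0, 0, 0], [0, 0, 0], [0, 0, 0]]' --travel '[[0.066, 0.0095, 0], [0.066, 0.0095, 0], [0.066, 0.0095, 0], [0.066, 0.0095, 0], [0.066, 0.0095, 0], [0.066, 0.0095, 0], [0.066, 0.0095, 0], [0.066, 0.0095, 0], [0.066, 0.0095, 0], [0.066, 0.0095, 0], [0.066, 0.0095, 0], [0.04, 0.006, 0]]' --grip '[1, 1, 1, 1, 1, 1, 1, 1, 1, 1, 1, 1]'

```text
time_s: 9.65
ee_pos: [0.4844, -0.1311, 0.0293]
eef_rot: [-1.571, -0.003, -2.997]
force: [-8.7, -6.9, 5.2]
grip_width: 0.0007
```

```bash
python3 - <<'E'
from h import *
o=ctrl.get_obs();print(o["time_s"],o["ee_pos"],o["force"],toB(o["ee_pos"]))
p=ctrl.camera("top"); crop(p,"t5",220,190,440,340,3.6)
E
```

```text
9.65 [ 0.48440481 -0.13110023  0.02933226] [-8.71591477 -6.91230724  5.1557571 ] [-0.10471583 -0.09054645]
```

View pics/t5.png

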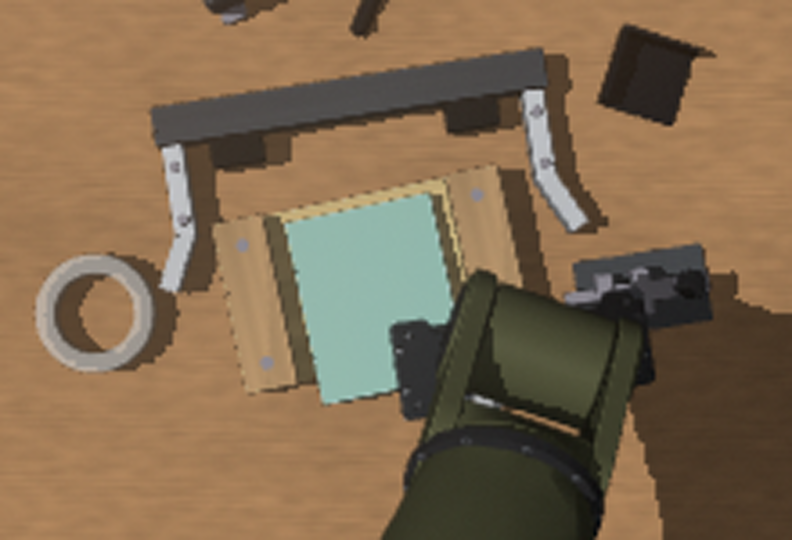

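```bash
python3 - <<'E'
from h import *
p=ctrl.camera("top")
skid(p,[(215,227,'LFo'),(265,216,'LFi'),(446,178,'RFi'),(497,166,'RFo'),(248,394,'LRo'),(297,385,'LRi')])
E
```

```text
skid world [ 0.5371 -0.0306  0.2003] rms 0.9
in bay mm [-38.2   1.5] yaw rel 3.3
cornL [-108.3   87.6] [0.4555 0.0447]
cornR [-97.9 -92.1] [ 0.4913 -0.1317]
FLo [ 20.3 115. ] [0.579  0.0902]
FRo [  33.  -104.6] [ 0.6227 -0.1254]
```

play_rows --twist '[[0, 0, 0], [0, 0, 0], [0, 0, 0], [0, 0, 0], [0, 0, 0], [0, 0, 0], [0, 0, 0], [0, 0, 0], [0, 0, 0], [0, 0, 0], [0, 0, 0], [0, 0, 0]]' --travel '[[-0.3, -0.043, 0], [-0.6, -0.086, 0], [-0.128, 0.891, 0], [-0.128, 0.891, 0], [-0.128, 0.891, 0], [-0.128, 0.891, 0], [0, 0, 0], [0.3, 0.043, 0], [0.25, 0.036, 0], [0.06, 0.0085, 0], [0.06, 0.0085, 0], [0.06, 0.0085, 0]]' --grip '[1, 1, 1, 1, 1, 1, 1, 1, 1, 1, 1, 1]'

```text
time_s: 10.95
ee_pos: [0.4493, 0.0457, 0.0291]
eef_rot: [-1.571, -0.004, -2.999]
force: [-12.0, 2.9, 9.6]
grip_width: 0.0006
```

```bash
python3 - <<'E'
from h import *
o=ctrl.get_obs();print(o["time_s"],o["ee_pos"],o["force"],toB(o["ee_pos"]))
E
```

```text
10.95 [0.44934573 0.04568006 0.02906042] [-11.98755601   2.92979367   9.55284684] [-0.11431354  0.08942103]
```

play_rows --twist '[[0, 0, 0], [0, 0, 0], [0, 0, 0], [0, 0, 0], [0, 0, 0], [0, 0, 0], [0, 0, 0], [0, 0, 0], [0, 0, 0], [0, 0, 0]]' --travel '[[0.06, 0.0085, 0], [0.06, 0.0085, 0], [0.06, 0.0085, 0], [0.06, 0.0085, 0], [0.06, 0.0085, 0], [0.06, 0.0085, 0], [0.06, 0.0085, 0], [0.06, 0.0085, 0], [0.06, 0.0085, 0], [0.06, 0.0085, 0]]' --grip '[1, 1, 1, 1, 1, 1, 1, 1, 1, 1]'

```text
time_s: 11.95
ee_pos: [0.4791, 0.0502, 0.0289]
eef_rot: [-1.572, -0.004, -2.999]
force: [-11.0, 3.5, 4.3]
grip_width: 0.0001
```

```bash
python3 - <<'E'
from h import *
o=ctrl.get_obs();print(o["time_s"],o["ee_pos"],o["force"],toB(o["ee_pos"]))
p=ctrl.camera("top"); crop(p,"t6",220,190,440,340,3.6)
E
```

```text
11.95 [0.47911629 0.05015657 0.02892202] [-11.03955693   3.54071914   4.33849248] [-0.08420898  0.08962421]
```

View pics/t6.png

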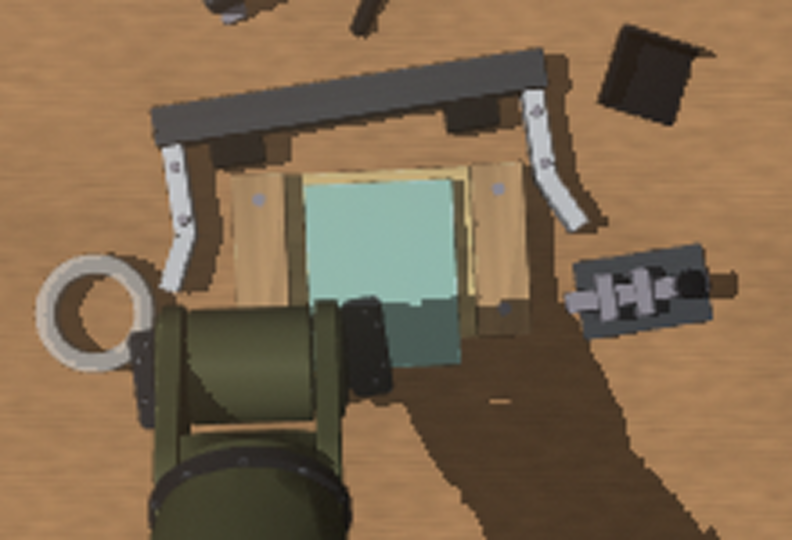

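```bash
python3 - <<'E'
from h import *
p=ctrl.camera("top")
skid(p,[(232,175,'LFo'),(284,173,'LFi'),(470,164,'RFi'),(521,161,'RFo'),(529,333,'RRo'),(477,334,'RRi')])
E
```

```text
skid world [ 0.5573 -0.0358  0.042 ] rms 0.7
in bay mm [-19.   -6.5] yaw rel -5.8
cornL [-74.7  89.5] [0.4886 0.0514]
cornR [-92.7 -89.6] [ 0.4961 -0.1284]
FLo [56.7 96.4] [0.6176 0.0769]
FRo [  34.6 -122.5] [ 0.6268 -0.143 ]
```

play_rows --twist '[[0, 0, 0], [0, 0, 0], [0, 0, 0], [0, 0, 0], [0, 0, 0], [0, 0, 0], [0, 0, 0], [0, 0, 0], [0, 0, 0], [0, 0, 0], [0, 0, 0], [0, 0, 0]]' --travel '[[-0.3, -0.043, 0], [-0.66, -0.095, 0], [0.128, -0.891, 0], [0.128, -0.891, 0], [0.128, -0.891, 0], [0.128, -0.891, 0], [0, 0, 0], [0.3, 0.043, 0], [0.2, 0.029, 0], [0.06, 0.0085, 0], [0.06, 0.0085, 0], [0.06, 0.0085, 0]]' --grip '[1, 1, 1, 1, 1, 1, 1, 1, 1, 1, 1, 1]'

```text
time_s: 13.25
ee_pos: [0.4916, -0.1302, 0.0293]
eef_rot: [-1.571, -0.003, -2.998]
force: [-8.0, -6.4, 4.6]
grip_width: 0.0006
```

play_rows --twist '[[0, 0, 0], [0, 0, 0], [0, 0, 0], [0, 0, 0], [0, 0, 0]]' --travel '[[0.06, 0.0085, 0], [0.06, 0.0085, 0], [0.06, 0.0085, 0], [0.06, 0.0085, 0], [0.04, 0.0055, 0]]' --grip '[1, 1, 1, 1, 1]'

```text
time_s: 13.75
ee_pos: [0.5057, -0.1284, 0.0293]
eef_rot: [-1.57, -0.002, -2.998]
force: [-8.0, -6.2, 5.3]
grip_width: 0.0003
```

```bash
python3 - <<'E'
from h import *
o=ctrl.get_obs();print(o["time_s"],o["ee_pos"],o["force"],toB(o["ee_pos"]))
p=ctrl.camera("top"); crop(p,"t7",220,190,440,340,3.6)
E
```

```text
13.75 [ 0.50569025 -0.12835407  0.02933416] [-8.00543558 -6.23625658  5.31609912] [-0.08325614 -0.09085104]
```

View pics/t7.png

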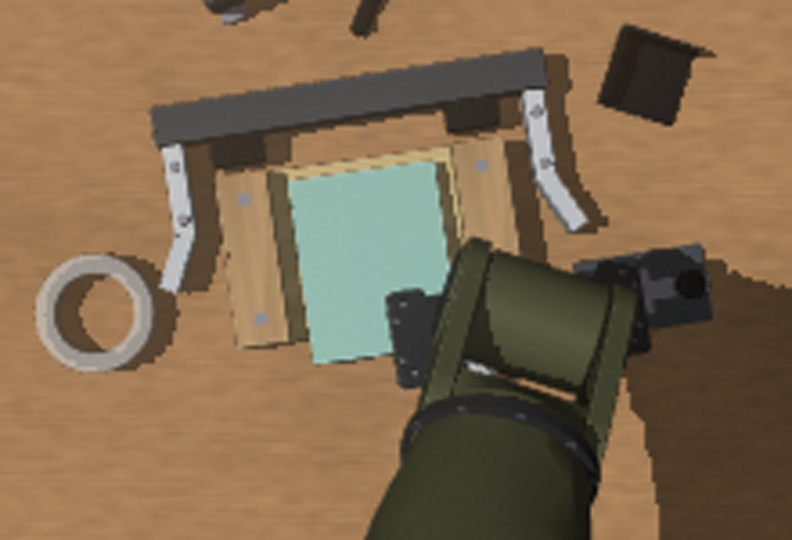

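play_rows --twist '[[0, 0, 0], [0, 0, 0], [0, 0, 0]]' --travel '[[0.04, 0.0057, 0], [0.04, 0.0057, 0], [0.02, 0.0029, 0]]' --grip '[1, 1, 1]'

```text
time_s: 14.1
ee_pos: [0.5104, -0.1276, 0.0293]
eef_rot: [-1.571, -0.003, -2.998]
force: [-9.5, -6.6, 5.0]
grip_width: 0.0003
```

```bash
python3 - <<'E'
from h import *
o=ctrl.get_obs();print(o["time_s"],o["ee_pos"],o["force"],toB(o["ee_pos"]))
p=ctrl.camera("top"); crop(p,"t8",270,190,400,290,6)
s=ctrl.camera("scene"); crop(s,"s8",230,180,460,340,3.4)
E
```

```text
14.1 [ 0.51044125 -0.12759927  0.02926653] [-9.4902667  -6.61353307  4.96582425] [-0.07844609 -0.09077862]
```

View pics/t8.png

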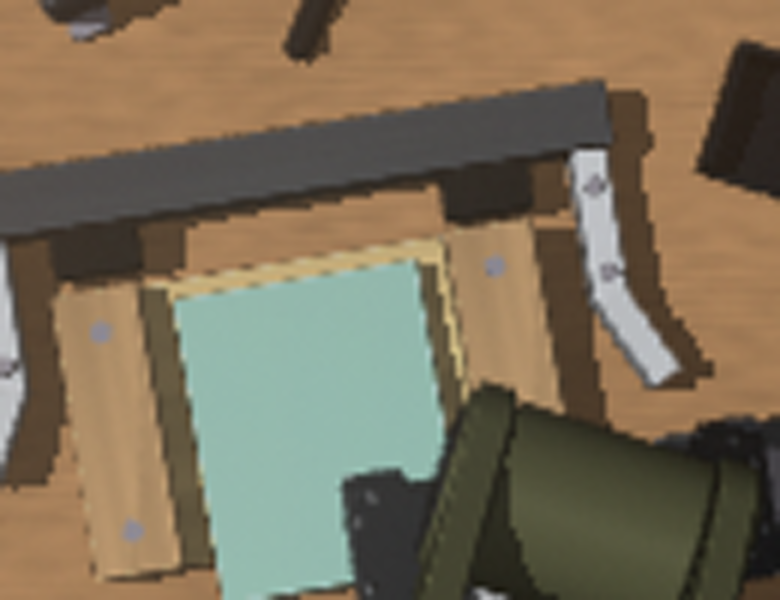

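View pics/s8.png

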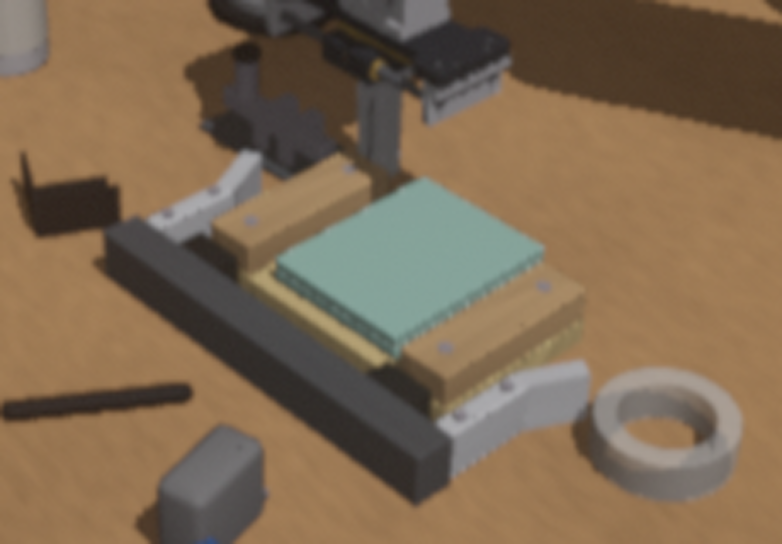

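play_rows --twist '[[0, 0, 0], [0, 0, 0], [0, 0, 0], [0, 0, 0], [0, 0, 0], [0, 0, 0], [0, 0, 0], [0, 0, 0], [0, 0, 0], [0, 0, 0], [0, 0, 0], [0, 0, 0]]' --travel '[[-0.3, -0.043, 0], [-0.6, -0.086, 0], [-0.128, 0.891, 0], [-0.128, 0.891, 0], [-0.128, 0.891, 0], [-0.128, 0.891, 0], [0, 0, 0], [0.3, 0.043, 0], [0.26, 0.037, 0], [0.06, 0.0085, 0], [0.06, 0.0085, 0], [0.02, 0.0028, 0]]' --grip '[1, 1, 1, 1, 1, 1, 1, 1, 1, 1, 1, 1]'

```text
time_s: 15.4
ee_pos: [0.4757, 0.049, 0.0293]
eef_rot: [-1.571, -0.0, -2.999]
force: [0.1, 0.4, -0.4]
grip_width: 0.0006
```

```bash
python3 - <<'E'
from h import *
o=ctrl.get_obs();print(o["time_s"],o["ee_pos"],o["force"],toB(o["ee_pos"]))
E
```

```text
15.4 [0.47572982 0.04898315 0.02932082] [ 0.07962254  0.4259719  -0.41599392] [-0.08772777  0.08894362]
```

play_rows --twist '[[0, 0, 0], [0, 0, 0], [0, 0, 0], [0, 0, 0], [0, 0, 0], [0, 0, 0], [0, 0, 0], [0, 0, 0]]' --travel '[[0.02, 0.0028, 0], [0.02, 0.0028, 0], [0.02, 0.0028, 0], [0.02, 0.0028, 0], [0.02, 0.0028, 0], [0.02, 0.0028, 0], [0.02, 0.0028, 0], [0.02, 0.0028, 0]]' --grip '[1, 1, 1, 1, 1, 1, 1, 1]'

```text
time_s: 16.2
ee_pos: [0.4827, 0.0503, 0.0293]
eef_rot: [-1.571, -0.004, -2.999]
force: [-11.5, 1.1, 8.7]
grip_width: 0.0007
```

play_rows --twist '[[0, 0, 0], [0, 0, 0]]' --travel '[[0.02, 0.0028, 0], [0.02, 0.0028, 0]]' --grip '[1, 1]'

```text
time_s: 16.4
ee_pos: [0.4844, 0.0509, 0.0292]
eef_rot: [-1.572, -0.004, -2.999]
force: [-13.1, 4.2, 11.2]
grip_width: 0.0005
```

play_rows --twist '[[0, 0, 0], [0, 0, 0], [0, 0, 0], [0, 0, 0]]' --travel '[[0.014, 0.002, 0.006], [0.014, 0.002, 0.006], [0.014, 0.002, 0.004], [0.014, 0.002, 0]]' --grip '[1, 1, 1, 1]'

```text
time_s: 16.8
ee_pos: [0.4882, 0.051, 0.0298]
eef_rot: [-1.571, -0.002, -2.999]
force: [-3.7, 1.3, -2.5]
grip_width: 0.0004
```

```bash
python3 - <<'E'
from h import *
o=ctrl.get_obs();print(o["time_s"],o["ee_pos"],o["force"],toB(o["ee_pos"]))
E
```

```text
16.8 [0.48824406 0.05102942 0.02981519] [-3.66528266  1.26782923 -2.54705322] [-0.07504977  0.08919189]
```

play_rows --twist '[[0, 0, 0], [0, 0, 0], [0, 0, 0]]' --travel '[[0.01, 0.0014, 0], [0.01, 0.0014, 0], [0.01, 0.0014, 0]]' --grip '[1, 1, 1]'

```text
time_s: 17.1
ee_pos: [0.4886, 0.0511, 0.0298]
eef_rot: [-1.571, -0.005, -2.999]
force: [-17.2, -0.3, 6.8]
grip_width: 0.0008
```

play_rows --twist '[[0, 0, 0], [0, 0, 0]]' --travel '[[0.01, 0.0014, 0], [0.01, 0.0014, 0]]' --grip '[1, 1]'

```text
time_s: 17.3
ee_pos: [0.4887, 0.0511, 0.0298]
eef_rot: [-1.571, -0.007, -2.999]
force: [-26.5, -0.8, 14.4]
grip_width: 0.0001
```

play_rows --twist '[[0, 0, 0], [0, 0, 0]]' --travel '[[0.01, 0.0014, 0], [0.01, 0.0014, 0]]' --grip '[1, 1]'

```text
time_s: 17.5
ee_pos: [0.4888, 0.0511, 0.0298]
eef_rot: [-1.571, -0.009, -2.999]
force: [-32.4, -3.7, 20.9]
grip_width: 0.0007
```

play_rows --twist '[[0, 0, 0], [0, 0, 0], [0, 0, 0], [0, 0, 0], [0, 0, 0], [0, 0, 0], [0, 0, 0], [0, 0, 0], [0, 0, 0], [0, 0, 0], [0, 0, 0]]' --travel '[[-0.1, -0.014, 0], [-0.4, -0.057, 0], [-0.4, -0.057, 0], [0.128, -0.891, 0], [0.128, -0.891, 0], [0.128, -0.891, 0], [0.128, -0.891, 0], [0, 0, 0], [0.3, 0.043, 0], [0.2, 0.029, 0], [0, 0, 0]]' --grip '[1, 1, 1, 1, 1, 1, 1, 1, 1, 1, 1]'

```text
time_s: 18.6
ee_pos: [0.4992, -0.1292, 0.0305]
eef_rot: [-1.57, 0.001, -2.998]
force: [-0.2, 0.0, 0.4]
grip_width: 0.0005
```

```bash
python3 - <<'E'
from h import *
o=ctrl.get_obs();print(o["time_s"],o["ee_pos"],o["force"],toB(o["ee_pos"]))
p=ctrl.camera("top"); crop(p,"t9",270,190,400,290,6)
E
```

```text
18.6 [ 0.49917387 -0.12915226  0.03050271] [-0.21810999  0.04667998  0.40391462] [-0.08981983 -0.0907157 ]
```

View pics/t9.png

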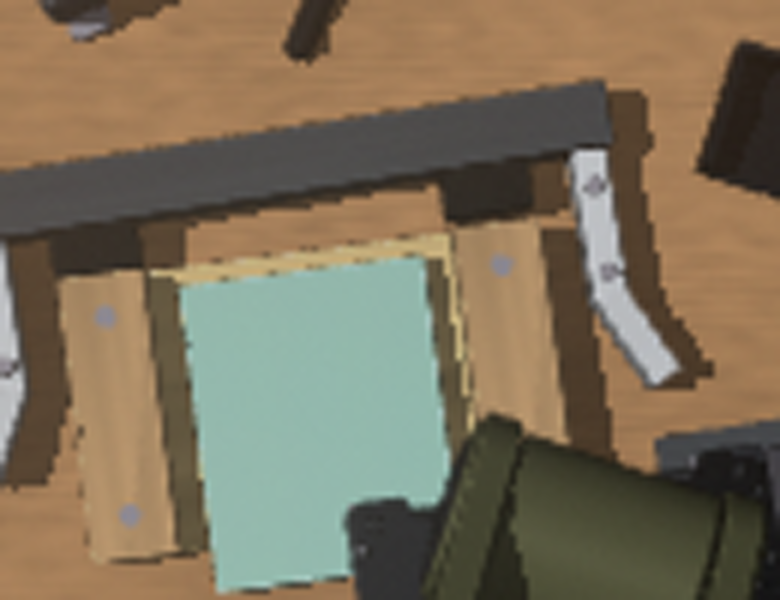

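play_rows --twist '[[0, 0, 0], [0, 0, 0], [0, 0, 0], [0, 0, 0], [0, 0, 0], [0, 0, 0]]' --travel '[[0.06, 0.0085, 0], [0.06, 0.0085, 0], [0.04, 0.0057, 0], [0.02, 0.0028, 0], [0.02, 0.0028, 0], [0.02, 0.0028, 0]]' --grip '[1, 1, 1, 1, 1, 1]'

```text
time_s: 19.25
ee_pos: [0.5089, -0.128, 0.0302]
eef_rot: [-1.571, -0.0, -2.999]
force: [-0.4, -0.8, -1.0]
grip_width: 0.0006
```

play_rows --twist '[[0, 0, 0], [0, 0, 0], [0, 0, 0]]' --travel '[[0.02, 0.0028, 0], [0.01, 0.0014, 0], [0.01, 0.0014, 0]]' --grip '[1, 1, 1]'

```text
time_s: 19.55
ee_pos: [0.5105, -0.1278, 0.0302]
eef_rot: [-1.571, -0.001, -2.999]
force: [-7.4, -2.1, 5.9]
grip_width: 0.0003
```

play_rows --twist '[[0, 0, 0], [0, 0, 0], [0, 0, 0], [0, 0, 0]]' --travel '[[0.014, 0.002, 0.002], [0.014, 0.002, 0.002], [0.014, 0.002, 0.002], [0.014, 0.002, 0.002]]' --grip '[1, 1, 1, 1]'

```text
time_s: 19.95
ee_pos: [0.513, -0.1277, 0.0303]
eef_rot: [-1.571, -0.002, -2.999]
force: [-3.7, -4.1, -2.0]
grip_width: 0.0005
```

play_rows --twist '[[0, 0, 0], [0, 0, 0], [0, 0, 0]]' --travel '[[0.014, 0.002, 0.002], [0.01, 0.0014, 0.002], [0.01, 0.0014, 0.002]]' --grip '[1, 1, 1]'

```text
time_s: 20.25
ee_pos: [0.5146, -0.1273, 0.0304]
eef_rot: [-1.571, -0.002, -2.999]
force: [-4.3, -2.8, -1.7]
grip_width: 0.0005
```

play_rows --twist '[[0, 0, 0], [0, 0, 0]]' --travel '[[0.01, 0.0014, 0.001], [0.01, 0.0014, 0.001]]' --grip '[1, 1]'

```text
time_s: 20.45
ee_pos: [0.5156, -0.1272, 0.0305]
eef_rot: [-1.571, -0.002, -2.999]
force: [-4.6, -3.5, -2.2]
grip_width: 0.0006
```

play_rows --twist '[[0, 0, 0], [0, 0, 0]]' --travel '[[0.01, 0.0014, 0.001], [0.01, 0.0014, 0.001]]' --grip '[1, 1]'

```text
time_s: 20.65
ee_pos: [0.5157, -0.1271, 0.0305]
eef_rot: [-1.571, -0.004, -2.998]
force: [-13.6, -5.6, 4.5]
grip_width: 0.0006
```

play_rows --twist '[[0, 0, 0], [0, 0, 0]]' --travel '[[0.01, 0.0014, 0.003], [0.008, 0.0011, 0.003]]' --grip '[1, 1]'

```text
time_s: 20.85
ee_pos: [0.5157, -0.1271, 0.0304]
eef_rot: [-1.572, -0.007, -2.999]
force: [-17.9, -7.4, 3.5]
grip_width: 0.0009
```

play_rows --twist '[[0, 0, 0]]' --travel '[[0.012, 0.0017, 0.003]]' --grip '[1]'

```text
time_s: 20.95
ee_pos: [0.5158, -0.1271, 0.0305]
eef_rot: [-1.572, -0.008, -2.999]
force: [-23.5, -8.1, 5.7]
grip_width: 0.0005
```

play_rows --twist '[[0, 0, 0]]' --travel '[[0, 0, 0]]' --grip '[1]'

```text
time_s: 21.05
ee_pos: [0.5158, -0.1271, 0.0305]
eef_rot: [-1.572, -0.008, -2.999]
force: [-21.5, -7.3, 4.4]
grip_width: 0.0005
```

play_rows --twist '[[0, 0, 0], [0, 0, 0], [0, 0, 0], [0, 0, 0], [0, 0, 0], [0, 0, 0]]' --travel '[[-0.1, -0.014, 0], [-0.5, -0.071, 0], [-0.6, -0.086, 0], [-0.7, -0.5, 0.5], [-0.3, -0.5, 0.7], [0, 0, 0]]' --grip '[1, 1, 1, 1, 1, 1]'

```text
time_s: 21.65
ee_pos: [0.4093, -0.1878, 0.0954]
eef_rot: [-1.567, 0.005, -3.001]
force: [-0.3, 0.0, -0.6]
grip_width: 0.0007
```

```bash
python3 - <<'E'
from h import *
o=ctrl.get_obs();print(o["time_s"],o["ee_pos"],o["force"],toB(o["ee_pos"]))
p=ctrl.camera("top"); crop(p,"t10",265,190,425,310,5)
s=ctrl.camera("scene"); crop(s,"s10",250,170,410,290,5)
for q,nm in((p,"top"),(s,"scene")):
  for e in ctrl.boxes_of("bolt_knob",q)[:2]: print(nm,e)
k=W(BAY,-.077,-.235); print("knob expect",k, proj(p,[[*k,.068]]),proj(s,[[*k,.068]]))
E
```

```text
21.65 [ 0.40933251 -0.18784949  0.09537685] [-0.29093571  0.04673126 -0.5562964 ] [-0.18708663 -0.13605886]
top {'point': [326.9, 177.5], 'confidence': 0.68}
top {'point': [403.6, 270.8], 'confidence': 0.48}
scene {'point': [302.5, 207.6], 'confidence': 0.52}
knob expect [ 0.53235475 -0.27015345] [[413.6878858  268.84018352]] [[300.76572312 193.49958317]]
```

View pics/t10.png

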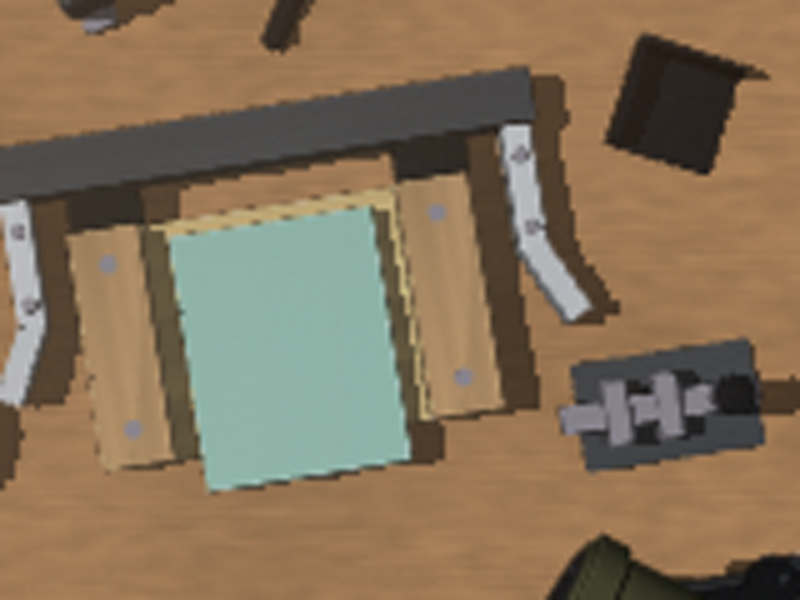

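View pics/s10.png

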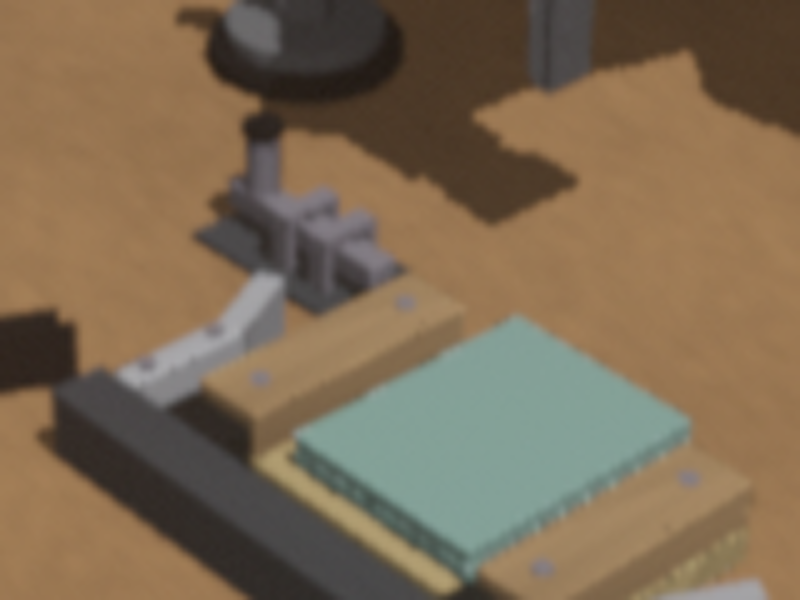

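```bash
python3 - <<'E'
from h import *
p=ctrl.camera("top"); s=ctrl.camera("scene")
print(onplane(p,(265+737/5-.4,190+395/5-.4),.068),onplane(s,(250+263/5-.4,170+125/5-.4),.066))
for n in("suction_lifter",):
  for e in ctrl.boxes_of(n,p)[:1]: print(n,e,onplane(p,e["point"],.04))
k=W(BAY,-.077,-.235);n=W(BAY,-.077,-.300);print(k,n)
E
```

```text
[ 0.53301528 -0.26567342  0.068     ] [ 0.53044767 -0.26652583  0.066     ]
suction_lifter {'point': [461.4, 312.9], 'confidence': 0.88} [ 0.41353911 -0.40194641  0.04      ]
[ 0.53235475 -0.27015345] [ 0.54158593 -0.33449462]
```

play_rows --twist '[[0, 0, 0], [0, 0, 0], [0, 0, 0], [0, 0, 0], [0, 0, 0], [0, 0, 0], [0, 0, 0], [0, 0, 0], [0, 0, 0]]' --travel '[[0.515, -0.5, 0.4], [0.515, -0.5, 0], [0.515, -0.5, 0], [0.515, -0.5, 0], [0.515, -0.5, 0], [0, 0, -0.5], [0, 0, -0.5], [0, 0, -0.26], [0, 0, 0]]' --grip '[1, 1, 1, 1, 1, 1, 1, 1, 1]' --force 40

```text
time_s: 22.9
ee_pos: [0.537, -0.3092, 0.0463]
eef_rot: [-1.573, -0.003, -2.998]
force: [0.1, 0.9, 1.0]
grip_width: 0.0007
```

```bash
python3 - <<'E'
from h import *
o=ctrl.get_obs();print(o["time_s"],o["ee_pos"],o["force"],toB(o["ee_pos"]))
s=ctrl.camera("scene"); crop(s,"s11",230,130,390,250,5)
E
```

```text
22.9 [ 0.53696325 -0.30920029  0.04633161] [0.12166896 0.90373215 0.96128861] [-0.07798357 -0.27430555]
```

View pics/s11.png

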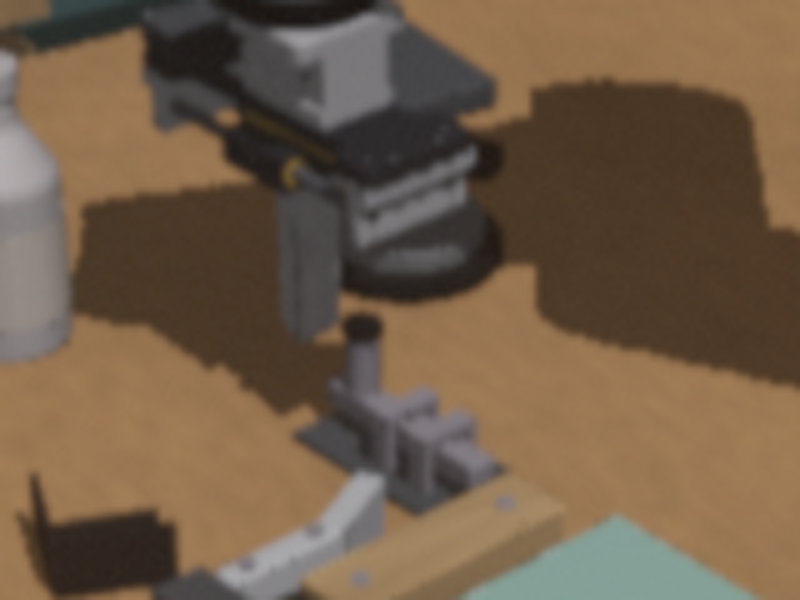

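play_rows --twist '[[0, 0, 0], [0, 0, 0], [0, 0, 0], [0, 0, 0], [0, 0, 0], [0, 0, 0], [0, 0, 0], [0, 0, 0]]' --travel '[[0, 0, 0.12], [-0.014, 0.099, 0], [-0.014, 0.099, 0], [-0.014, 0.099, 0], [-0.014, 0.099, 0], [-0.014, 0.099, 0], [-0.014, 0.099, 0], [-0.014, 0.099, 0]]' --grip '[1, 1, 1, 1, 1, 1, 1, 1]'

```text
time_s: 23.75
ee_pos: [0.5328, -0.2754, 0.0547]
eef_rot: [-1.57, 0.0, -2.999]
force: [-0.9, -3.4, 1.0]
grip_width: 0.0003
```

play_rows --twist '[[0, 0, 0], [0, 0, 0], [0, 0, 0], [0, 0, 0], [0, 0, 0], [0, 0, 0], [0, 0, 0]]' --travel '[[-0.014, 0.099, 0], [-0.014, 0.099, 0], [-0.014, 0.099, 0], [-0.014, 0.099, 0], [-0.014, 0.099, 0], [-0.014, 0.099, 0], [-0.014, 0.099, 0]]' --grip '[1, 1, 1, 1, 1, 1, 1]'

```text
time_s: 24.45
ee_pos: [0.5278, -0.2404, 0.0546]
eef_rot: [-1.571, -0.0, -2.999]
force: [-2.6, -3.8, 1.7]
grip_width: 0.0004
```

```bash
python3 - <<'E'
from h import *
o=ctrl.get_obs();print(o["time_s"],o["ee_pos"],o["force"],toB(o["ee_pos"]))
s=ctrl.camera("scene"); crop(s,"s12",230,130,390,250,5)
E
```

```text
24.45 [ 0.52779549 -0.24043867  0.05459555] [-2.60454442 -3.81112981  1.74356309] [-0.077293  -0.2049389]
```

View pics/s12.png

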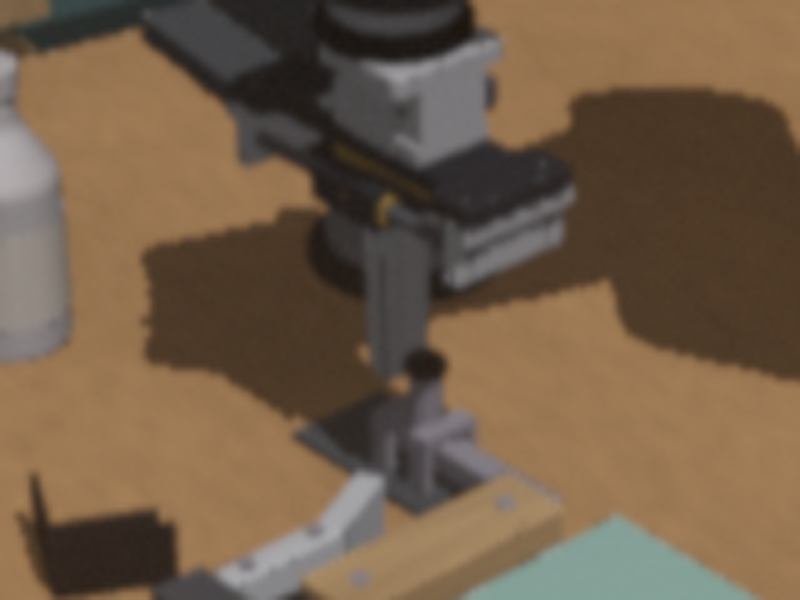

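Bolt moving, tip now behind the right runner (crop ~(545,495)). Continuing gently to the dead stop.

play_rows --twist '[[0, 0, 0], [0, 0, 0], [0, 0, 0], [0, 0, 0]]' --travel '[[-0.0057, 0.04, 0], [-0.0057, 0.04, 0], [-0.0028, 0.02, 0], [-0.0028, 0.02, 0]]' --grip '[1, 1, 1, 1]'

```text
time_s: 24.9
ee_pos: [0.5271, -0.2349, 0.0546]
eef_rot: [-1.571, 0.0, -2.999]
force: [-0.2, -8.9, -0.5]
grip_width: 0.0005
```

play_rows --twist '[[0, 0, 0], [0, 0, 0]]' --travel '[[-0.0028, 0.02, 0], [-0.0028, 0.02, 0]]' --grip '[1, 1]'

```text
time_s: 25.1
ee_pos: [0.5271, -0.2346, 0.0548]
eef_rot: [-1.567, 0.001, -2.999]
force: [1.7, -21.2, -5.0]
grip_width: 0.0003
```

play_rows --twist '[[0, 0, 0], [0, 0, 0]]' --travel '[[-0.0028, 0.02, 0], [-0.0028, 0.02, 0]]' --grip '[1, 1]'

```text
time_s: 25.3
ee_pos: [0.527, -0.2344, 0.055]
eef_rot: [-1.564, 0.002, -2.999]
force: [3.6, -32.8, -9.3]
grip_width: 0.0005
```

play_rows --twist '[[0, 0, 0], [0, 0, 0], [0, 0, 0], [0, 0, 0], [0, 0, 0], [0, 0, 0], [0, 0, 0], [0, 0, 0], [0, 0, 0]]' --travel '[[0.014, -0.1, 0], [0.06, -0.4, 0], [0.06, -0.4, 0.1], [0, 0, 0.8], [0, 0, 0.8], [-0.6, -0.5, 0.4], [-0.6, -0.5, 0.4], [-0.6, -0.5, 0], [0, 0, 0]]' --grip '[1, 1, 1, 1, 1, 1, 1, 1, 1]'

```text
time_s: 26.2
ee_pos: [0.4407, -0.3529, 0.1801]
eef_rot: [-1.571, 0.0, -3.002]
force: [-0.9, 0.0, -0.6]
grip_width: 0.0004
```

```bash
python3 - <<'E'
from h import *
o=ctrl.get_obs();print(o["time_s"],o["ee_pos"],o["force"])
p=ctrl.camera("top"); crop(p,"t13",265,190,425,310,5);cv2.imwrite("pics/t13f.png",p["img"][:,:,::-1])
s=ctrl.camera("scene"); crop(s,"s13",250,170,410,290,5)
k=W(BAY,-.077,-.175);print("knob expect",k,onplane(s,(250+350/5,170+160/5),.066))
E
```

```text
26.2 [ 0.44074707 -0.35287127  0.1801314 ] [-0.9260801   0.00446474 -0.62945076]
knob expect [ 0.52383366 -0.21076161] [ 0.51266545 -0.2129164   0.066     ]
```

View pics/t13.png

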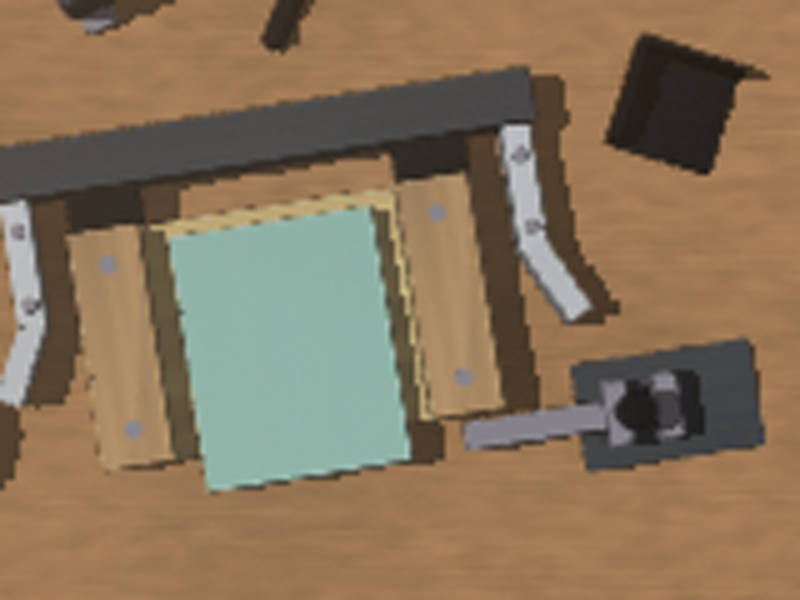

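View pics/s13.png

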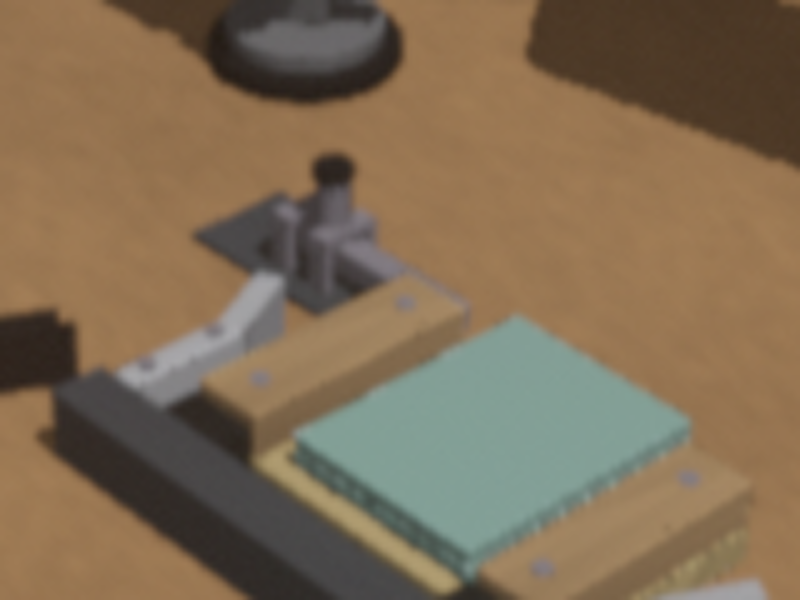

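View pics/t13f.png

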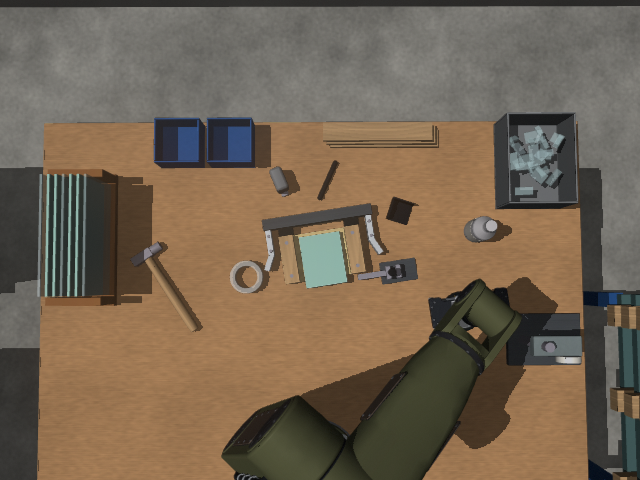

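```bash
python3 - <<'E'
from h import *
p=ctrl.camera("top"); s=ctrl.camera("scene")
T=lambda u,v:(265+u/5-.4,190+v/5-.4); S=lambda u,v:(250+u/5-.4,170+v/5-.4)
r=lambda a:(toB(a)*1000).round(1)
print("tip before",r(onplane(p,T(560,419),.028)),"after",r(onplane(p,T(465,437),.028)))
print("knob before",r(onplane(p,T(737,395),.068)),"after",r(onplane(p,T(637,408),.068)))
print("knob scene before",r(onplane(s,S(263,125),.066)),"after",r(onplane(s,S(333,168),.066)))
crop(p,"t14",370,255,430,295,12)
skid(p,[((265+u/5-220)*3.6,(v/5)*3.6,k) for u,v,k in[(68,237,'LFo'),(140,227,'LFi'),(396,184,'RFi'),(466,173,'RFo'),(105,470,'LRo'),(175,460,'LRi'),(502,408,'RRo'),(430,417,'RRi')]])
E
```

```text
tip before [ -74.6 -139.8] after [-76.7 -87.1]
knob before [ -75.7 -230.7] after [ -74.7 -177. ]
knob scene before [ -78.4 -231.1] after [ -77.7 -177.5]
skid world [ 0.5741 -0.0264  0.1518] rms 0.8
in bay mm [-1.1  0.3] yaw rel 0.5
cornL [-66.9  89.7] [0.4962 0.0527]
cornR [-65.2 -90.3] [ 0.5234 -0.1252]
FLo [ 62.9 110.9] [0.6217 0.0921]
FRo [  64.9 -109.1] [ 0.655  -0.1253]
```

View pics/t14.png

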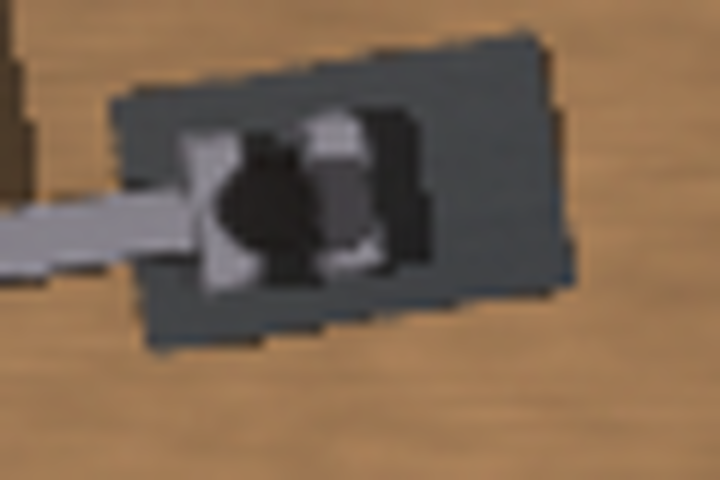

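```bash
python3 - <<'E'
from station import ctrl
print(ctrl.get_obs()["time_s"]); print(ctrl.hand_in())
E
```

```text
26.4
the job is handed in; nothing more can be done
None
```

I walked the skid into its bay with alternating pushes on the rear ends of its runners. I then bedded the left runner, bedded the right, slid the bolt across to a solid stop, and handed the job in at 26.4 s with the arm clear of everything. The hand-in gave no verdict.

**Walking:** The skid's angle stayed within about 8.5 degrees of square in the pictures. The finger was placed about 20 mm clear of the glass throughout. The bystanders looked unmoved in the last top picture.

**Bedding:**

| Runner | Forward push at the stop | Last sliding force seen | Note |
|---|---|---|---|
| Left | about 33 N | about 4–12 N | I also pressed down about 21 N, so part of the push went into friction. |
| Right | about 24 N | about 5–9 N | Level push, with little pressing down. |

- **Left push over the figure you gave:** it ended at least 20 N above sliding, just past the 14–20 N range. Total force there was about 39 N, close to the 40 N limit. I estimate about 12 N of it reached the left pad.
- **After both pushes:** both runner ends looked in line with their pads. The fitted skid pose sat about 1 mm and 0.5 degrees from my estimate of home. The finger positions when each side bedded agree with the skid's final angle to about 0.1 degrees, so I believe the left runner is still seated.

**Bolt:** It stopped solidly, and I pushed up to about 33 N there against about 4 N while it was sliding. Its tip shows behind the right runner.

**A check that disagreed:** The pictures show the bolt moving about 53 mm, not 60 mm. Its end position is within about 2 mm of fully across, and it seemed to start about 4–5 mm in. I took the solid stop as the end of travel.

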